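# Open the counterweighted mug press, unload it and uncover the port

## Robot

A 6-joint arm with a two-finger parallel gripper is mounted at the origin on the work surface. World frame = base frame: x ahead of the robot, y to its left, z up, the work surface at z = 0. Lengths are in m, angles in rad, forces in N, time in s.
With the tool pointing down it reaches from about 0.35 to 0.85 m from the base axis. Payload 8.1 kg.
Tool frame: the origin (TCP) lies at the centre of the arm's flange, where the gripper is bolted on; the fingertips stand 186 mm ahead of it and the grasp point (between the pads) lies 167 mm ahead of it; z points along the fingers, y is the line along which they close (so a half turn about z gives the same grasp; the last joint's range is limited). The gripper opens to 93 mm and grips with 3 to 60 N. Pads are 15 mm wide; open, the fingers measure 128 mm over their backs; the gripper's body (75 mm by 188 mm) begins 65 mm behind the grasp point.
Start: joints at [-1.259, 0.13, 1.488, -0, 1.523, -0.085], TCP at [0.232, -0.553, 0.405] pointing down, gripper open.
Joint ranges: [-2.96, 2.96], [-0.89, 2.26], [0.02, 2.5], [-1.34, 4.48], [0, 2.73], [-2.66, 2.66]. Speed limits (rad/s): [2.39, 2.39, 2.79, 3.14, 3.14, 3.14].

## Interface

Orientations are given as a rotation vector (axis times angle).
In Python, from plant import robot gives the robot as it stands.
- The arm moves only by the tool apply_moves, never from a script. Its argument "series" is a list of rows, each a list of 2 entries, a list of its own where there are three numbers: the shift along the tool's x, y, z in mm, then the turn, a rotation vector about the tool's x, y, z in rad. A call has 1 to 12 rows; each row shifts and turns the commanded pose from where the row before left it, along the tool's axes as they then stand; what a row does not reach is not made up. A row lasts 1/12 s, in which the tool goes at most 41.7 mm and 7.16 degrees, less where a joint would pass 70% of its speed; a pose out of reach is approached as far as the arm can. A call is refused whole if a number of a shift passes 41.7 or a number of a turn 0.125, either way. A call with a gripper value outside its range is refused whole. "claw" is the opening, from 0 (shut) to 1 (fully open), set as the call begins (left out, the last holds). The fingers move at their own pace and stop on an object; "newtons" is the grip in N (left out, the last holds). Time passes only in rows, so rows that do not move let the fingers close. It gives the time, the measured TCP pose, the force, the opening and the grip force at its end, in the units of the state.
- robot.read_state(): the state, without advancing time (a new reading comes with each control period).
- robot.read_camera(name): name is "side" or "top" or "wrist"; returns (picture, depth): 400x640x3 uint8, blue, green, red; 400x640 float32, m along the optical axis (not along the pixel's ray), 0 where there is no reading.
- robot.calibration(name): a dict with "fx", "fy", "cx", "cy" (pixels), "extrinsics" (4x4, takes a point from world to camera coordinates). Camera axes: x right, y down, z forward; pixel columns grow to the right and rows downward; lengths in m; the calibration is good to about 2 mm. A picture is of the moment at which its call begins: read the wrist's pose just before it. calibration takes no time and is no camera call; for the wrist camera it gives the pose at the moment of the call.
- robot.close_job(): hands the job in; it is judged then, once.
The state is a dict: "t": time; "q": joint angles; "dq": joint speeds; "joint_torque": joint torques, N m; "tool_pos": TCP position; "orientation": TCP orientation; "force": force on the tool from outside, world axes, zero at the start; "wrist_torque": the same for the moment, N m; "opening": finger opening in m; "gripper_force": force on a finger pad.
Only numpy, scipy, OpenCV 4.12 (cv2) and the standard library are available. Lean on these libraries where they do the work, as an engineer would, in place of code of your own. Each camera call takes 0.05 s, during which the arm holds its last target. There are 200 camera calls.

## Task

Lift the counterweighted screen frame of the mug press by its red bar, without flinging it, past its balance point so that it rests fully open by itself. Then take the mug out from under it, keep it upright, and set it down gently, upright, wholly on the empty cork disc on the green belt; after that swivel the steel cover on the press bed right round to its stop, so that the port is uncovered. Let go, and leave the other mugs, the ink jar, the wrench, the scraper and the squeegee where they are.

Things in the scene. Friction and masses are not known exactly. Their poses are not given: they have to be found in the camera images.
- screen (a joint): angle of the screen frame: 0 lying level and closed, grows as the red bar goes up and over towards the counterweight side; balance point near 0.83, stop (fully open) at 2.0, leaning back. It falls slowly (damped) to whichever stop is on its side of the balance; 1.5 to 3 N at the bar lifts it. About 0.9 to 1.4 kg in all
- screen_bar (a point): middle of the red round bar for lifting: 14 mm diameter, 130 long, level, along this frame's y, 215 mm from the hinge line and 50 mm beyond the wooden frame's outer edge, on two 10 mm rods 50 mm either side of the middle. Fingers can straddle it from above, and it can roll between them. Closed, it is 128 mm above the table
- screen_hinge (a point): middle of the frame's hinge line, 128 mm above the table, axes fixed to the press bed: the hinge line runs along its y, and the closed frame reaches along its -x to the bar. Wooden frame 172 mm wide, 165 long, 20 thick, with a clear hard panel: nothing beneath can be reached while it is closed
- press: the press; origin on the table 95 mm in front (-x) of the hinge line. Aluminium bed 270 x 250 mm, top 20 mm above the table. Blue uprights 148 mm high stand 106 mm either side of the hinge's middle, 35 mm deep. The dark counterweight (52 mm diameter, 120 long) sits 35 mm behind (+x) and 60 mm above the hinge when the frame is closed
- mug_mid (a point): centre, half-way up (39 mm over the foot), of the mug that stands on the press bed under the frame: white ceramic mug, 66 mm outside diameter (62 at the rim), 78 high, 4 mm walls, open at the top; its loop handle sticks out along its own +y to 61 mm from the axis, between 15 and 67 mm above the foot; 150 to 310 g. z up
- disc_top (a point): centre of the top face of the cork disc lying fixed on the belt, 92 mm diameter, 3 mm thick, its top 43 mm above the table; the mug is to stand here. z up
- belt: green belt conveyor, standing still; 260 mm wide along its x, its top 40 mm above the table; origin on the table under the middle of its four places (62.5 mm from the middle along its x and its y, either way): the disc is one, mugs stand on the others
- cover (a joint): angle of the steel cover about its pivot screw: 0 over the port, pointing along the press's +y; grows anticlockwise seen from above, towards the press's -x side (the side of the closed red bar), over the place where the mug stands at first; stop at 1.65. It stays where it is left; 1 N at the knob turns it
- cover_pivot (a point): pivot screw of the cover, 26 mm above the table, axes fixed to the press bed; 80 mm in front (-x) of the hinge line. The cover is a flat plate 50 wide, 5 thick, reaching from 15 mm behind the screw to 90 mm beyond it
- cover_knob (a point): middle of the upright black round knob on the cover: 18 mm diameter, standing from 5 to 41 mm above the cover's underside, its top 61.5 mm above the table, this point 15.5 mm lower; 78 mm from the pivot screw
- port (a point): centre of the round port (dark, 36 mm, brass rim) in the bed, 68 mm from the pivot screw along the press's +y
- mug_b: bystander on the belt, origin at the centre of its foot: white ceramic mug, 66 mm outside diameter (62 at the rim), 78 high, 4 mm walls, open at the top; its loop handle sticks out along its own +y to 61 mm from the axis, between 15 and 67 mm above the foot
- mug_c: bystander on the belt, the same kind of mug, origin at the centre of its foot, handle along its +y
- mug_d: bystander on the belt, the same kind of mug, origin at the centre of its foot, handle along its +y
- ink_jar: bystander: closed ink jar with a blue cap, 60 mm diameter, 75 high, beside the press; origin at the centre of its foot
- wrench: bystander: steel wrench 170 mm long lying in front of the press, along its own x
- scraper: bystander: ink scraper, dark wooden handle and steel blade, 150 mm long lying on the press bed along its own x, on the -y side of the mug
- squeegee: bystander: wooden squeegee 160 mm long (along its y), 60 wide, 24 high, lying between the belt and the robot
Not all that is in view belongs to the job. What is shaped like the part that bears mug_mid but turquoise is not meant.

How it is judged:
On the way, in this order (a step that is already met when the one before it is completed fails the run):
1. the screen frame rests fully open (value of joint screen above 1.8 rad and velocity of joint screen between -0.1 and 0.1 rad/s), for 0.3 s.
2. the mug stands upright on the cork disc (horizontal distance between mug_mid and disc_top below 0.017 m and z of mug_mid in the frame of disc_top between 0.034 and 0.044 m and angle between mug_mid's own z axis and vertical below 0.1 rad), for 0.3 s.
3. the cover is swung round to its stop (value of joint cover above 1.3 rad), for 0.2 s.
At the end, for the whole second after the job is handed in: The screen frame rests open (joint above 1.8, at rest), the mug stands upright and at rest on the cork disc (centre within 17 mm of the disc's), and the cover is swung aside (joint above 1.3), leaving the port clear (all of step 1 and all of step 2 and linear speed of mug below 0.02 m/s and value of joint cover above 1.3 rad); the robot touches nothing.
It fails at once if the screen frame flung (faster than 4 rad/s) (velocity of joint screen above 4 rad/s or velocity of joint screen below -4 rad/s).
It fails at once if the mug tipped (more than 0.5 rad) (angle between mug_mid's own z axis and vertical above 0.5 rad).
It fails at once if the mug dropped or banged down on the disc (over 0.4 m/s in the last 20 mm above it) (horizontal distance between mug_mid and disc_top below 0.03 m and z of mug_mid in the frame of disc_top below 0.059 m and linear speed of mug above 0.4 m/s).
It fails at once if another mug moved by more than 25 mm (distance of any of mug_b, mug_c, mug_d from where it was at the start of the episode above 0.025 m).
It fails at once if the ink jar, wrench, scraper or squeegee moved by more than 25 mm (distance of any of ink_jar, wrench, scraper, squeegee from where it was at the start of the episode above 0.025 m).
It also fails if it takes over 72 s, if anything falls off the work surface, if the arm or the gripper's body presses on something with over 40 N, if the wrist force passes 120 N, or if a joint passes its speed limit or range.

## Working session

There is one attempt and no reset: what is moved stays moved. The work goes in short steps, Python scripts to look and compute and a tool call to move; the robot and the scene stay as the last step left them, time stands still between calls to the robot, and variables do not carry over. Pictures are saved under pics/ and viewed, at most 10 in all, crops included, and the job is handed in when it is done.

Besides the shell and the picture viewer there is one more tool, called after "Request:" by a JSON object that holds its "method" and its "body". apply_moves: Moves the arm, as the interface text tells. Its arguments: {"type":"object","properties":{"series":{"type":"array"},"claw":{"type":"number"},"newtons":{"type":"number"}},"required":["series"]}

```bash
ls; mkdir -p pics
cat > h.py <<'E'
import numpy as np, cv2
from scipy.spatial.transform import Rotation as R
from plant import robot
def cam(n):
    c=robot.calibration(n); im,d=robot.read_camera(n); return im,d,c
def world(c,u,v,d):
    p=np.stack([(u-c['cx'])/c['fx']*d,(v-c['cy'])/c['fy']*d,d],-1)
    E=np.array(c['extrinsics']); return (p-E[:3,3])@E[:3,:3]
def cloud(c,d):
    v,u=np.mgrid[:d.shape[0],:d.shape[1]]; return world(c,u,v,d)
def plane(c,u,v,z):
    E=np.array(c['extrinsics']); o=-E[:3,:3].T@E[:3,3]
    r=E[:3,:3].T@np.array([(u-c['cx'])/c['fx'],(v-c['cy'])/c['fy'],1]); return o+r*(z-o[2])/r[2]
E
python3 - <<'E'
from h import *
for n in('top','side'):
    im,d,c=cam(n); cv2.imwrite(f'pics/{n}0.png',im); np.savez(f'{n}0.npz',im=im,d=d,E=c['extrinsics'],k=[c['fx'],c['fy'],c['cx'],c['cy']])
    E=np.array(c['extrinsics']); print(n,-E[:3,:3].T@E[:3,3],E[:3,:3].round(2).tolist(),c['fx'],(d>0).mean())
s=robot.read_state();print(s['tool_pos'],s['orientation'],s['opening'],s['t'])
print(R.from_rotvec(s['orientation']).as_matrix().round(3))
E
```

```text
pics
top [0.35790954 0.03025536 1.18699459] [[-0.02, -1.0, -0.01], [-0.99, 0.02, -0.15], [0.15, 0.01, -0.99]] 384.50388641286975 0.9959296875
side [0.44553939 0.83666013 0.93674036] [[-1.0, -0.07, -0.0], [-0.05, 0.72, -0.69], [0.05, -0.69, -0.72]] 447.6669189006083 0.99597265625
[ 0.23182001 -0.55318488  0.40378589] [-3.07833833e+00 -6.18879981e-01  3.27614721e-04] 0.09282053939216629 0.1
[[ 0.922  0.386 -0.001]
 [ 0.386 -0.922  0.002]
 [ 0.    -0.002 -1.   ]]
```

View pics/top0.png

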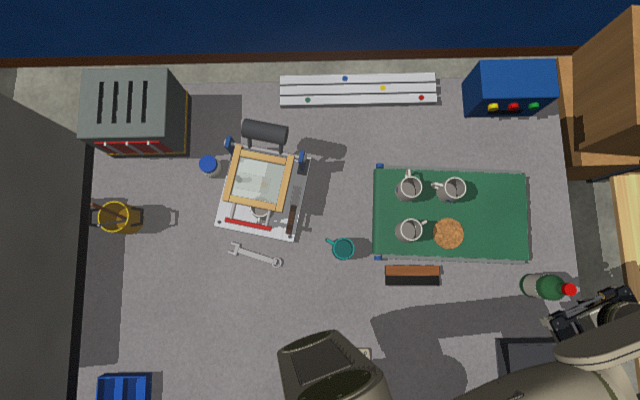

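View pics/side0.png

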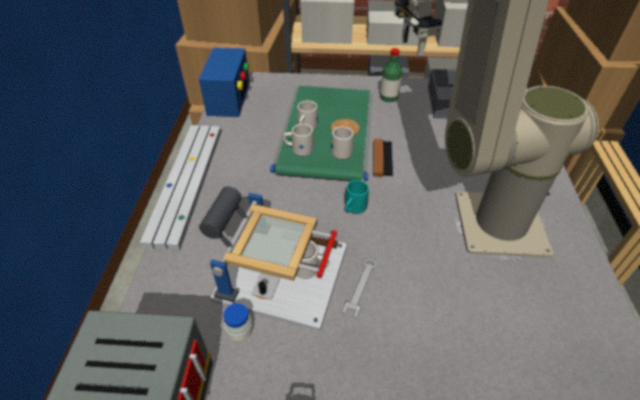

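The top view shows the press at the left (red bar about (248,224), wooden frame about (258,180)). The belt is at the right with the cork disc at (448,234) and mugs at (410,187), (455,188) and (411,230), and the turquoise decoy mug is at (342,248). In the side view the black knob is at about (262,287) and the bar at (327,253).

Run:
```python
from h import *
def load(n):
    z=np.load(n+'0.npz'); k=z['k']; return z['im'],z['d'],dict(fx=k[0],fy=k[1],cx=k[2],cy=k[3],extrinsics=z['E'])
for n,red,cork,win in(('top',(215,210,285,235),(425,210,475,255),0),('side',(300,225,350,280),(325,110,365,140),0)):
    im,d,c=load(n); W=cloud(c,d); hsv=cv2.cvtColor(im,cv2.COLOR_BGR2HSV); H,S,V=cv2.split(hsv)
    vv,uu=np.mgrid[:400,:640]
    def box(b): return (uu>=b[0])&(uu<b[2])&(vv>=b[1])&(vv<b[3])
    m=box(red)&((H<6)|(H>174))&(S>150)&(V>80)
    P=W[m]; print(n,'bar',m.sum(),np.median(P,0).round(4),)
    r=cv2.minAreaRect(np.argwhere(m)[:,::-1].astype(np.float32)); print(r)
    bp=cv2.boxPoints(r); 
    e=np.array([plane(c,*q,.130) for q in bp]); print(e.round(4).tolist(), e.mean(0))
    m=box(cork)&(H>5)&(H<22)&(S>80)&(V>90)
    P=W[m]; print('cork',m.sum(),np.median(P,0).round(4)); 
    cs,_=cv2.findContours(m.astype(np.uint8),0,1); cc=max(cs,key=cv2.contourArea); el=cv2.fitEllipse(cc); print(el,plane(c,*el[0],.043))
im,d,c=load('top'); W=cloud(c,d); H,S,V=cv2.split(cv2.cvtColor(im,cv2.COLOR_BGR2HSV))
# wood frame
m=np.zeros((400,640),bool); m[145:215,215:305]=1
m&=(H>8)&(H<28)&(S>70)&(V>120); P=W[m]; print('wood z',np.median(P[:,2]))
r=cv2.minAreaRect(np.argwhere(m)[:,::-1].astype(np.float32)); e=np.array([plane(c,*q,.138) for q in cv2.boxPoints(r)]); print(e.round(3).tolist(),e.mean(0))
# mug rims on belt: points z .108-.125
for b in((395,170,430,205),(430,170,470,205),(395,215,432,245),(325,232,360,262)):
    Q=W[b[1]:b[3],b[0]:b[2]].reshape(-1,3); Q=Q[(Q[:,2]>(.07 if b[0]==325 else .11))]; rr=cv2.minEnclosingCircle((Q[:,:2]*1000).astype(np.float32)); print('mug',rr,np.percentile(Q[:,2],95))
# mug seen through panel/ below bar
for n in('top','side'):
    im,d,c=load(n);
    b=(205,110,325,265) if n=='top' else (190,170,350,330)
    cv2.imwrite(f'pics/c_{n}.png',cv2.resize(im[b[1]:b[3],b[0]:b[2]],None,fx=4,fy=4,interpolation=2)[:600,:800])
```

```text
top bar 155 [0.4649 0.2283 0.1344]
((247.55770874023438, 223.71153259277344), (46.0872917175293, 3.53009033203125), 11.309932708740234)
[[0.475, 0.2915, 0.13], [0.4846, 0.2897, 0.13], [0.457, 0.1644, 0.13], [0.4475, 0.1663, 0.13]] [0.46601598 0.22798971 0.13      ]
cork 755 [ 0.4351 -0.3515  0.043 ]
((448.0246887207031, 233.13587951660156), (29.325342178344727, 30.917367935180664), 137.72547912597656) [ 0.43503821 -0.35145886  0.043     ]
side bar 231 [0.4679 0.2289 0.1342]
((326.8865051269531, 253.61892700195312), (7.205104351043701, 48.009521484375), 17.10272979736328)
[[0.4865, 0.292, 0.13], [0.4623, 0.1622, 0.13], [0.446, 0.1676, 0.13], [0.4715, 0.2964, 0.13]] [0.46657749 0.2295105  0.13      ]
cork 216 [ 0.4313 -0.3634  0.0431]
((345.6209411621094, 125.9577865600586), (13.953990936279297, 25.70642852783203), 97.04466247558594) [ 0.43550782 -0.35525639  0.043     ]
wood z 0.13766091129256366
[[0.533, 0.299, 0.138], [0.696, 0.268, 0.138], [0.655, 0.098, 0.138], [0.494, 0.133, 0.138]] [0.59475378 0.19947661 0.138     ]
mug ((471.6053466796875, -111.41458129882812), 181.6511688232422) 0.12264698063364456
mug ((465.9613342285156, -175.14756774902344), 232.08966064453125) 0.12167778132964815
mug ((407.51104736328125, -110.4287338256836), 149.17222595214844) 0.1214722632736888
mug ((382.43829345703125, -17.873743057250977), 54.019256591796875) 0.8012006091694629
```

View pics/c_side.png

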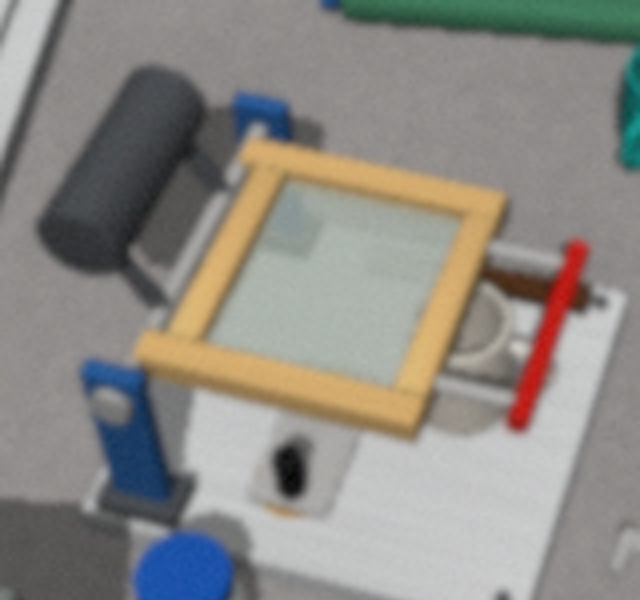

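The enlarged side view shows the mug on the bed under the bar-side edge of the frame, with its handle roughly towards the bar. The scraper lies to its -y side and the black knob on the cover is at crop (290,468). Bar middle is about (0.466, 0.2285), and the hinge about (0.676, 0.184) with yaw about -0.21. I'll move above the bar.

Request:
{"method": "apply_moves", "body": {"series": [[[26,-31.5,0],[0,0,0]],[[26,-31.5,0],[0,0,0]],[[26,-31.5,0],[0,0,0]],[[26,-31.5,0],[0,0,0]],[[26,-31.5,0],[0,0,0]],[[26,-31.5,0],[0,0,0]],[[26,-31.5,0],[0,0,0]],[[26,-31.5,0],[0,0,0]],[[26,-31.5,0],[0,0,0]],[[26,-31.5,0],[0,0,0]],[[26,-31.5,0],[0,0,0]],[[26,-31.5,0],[0,0,0]]], "claw": 0.45, "newtons": 12}}

```text
t: 1.1
tool_pos: [0.3734, -0.0822, 0.4046]
orientation: [3.08, 0.618, 0.0]
force: [0.9, -0.8, -0.4]
opening: 0.0422
gripper_force: 0.0
```

Request:
{"method": "apply_moves", "body": {"series": [[[26,-31.5,0],[0,0,0]],[[26,-31.5,0],[0,0,0]],[[26,-31.5,0],[0,0,0]],[[26,-31.5,0],[0,0,0]],[[26,-31.5,0],[0,0,0]],[[26,-31.5,0],[0,0,0]],[[26,-31.5,0],[0,0,0]],[[26,-31.5,0],[0,0,0]],[[0,0,0],[0,0,-0.12]],[[0,0,0],[0,0,-0.12]],[[0,0,0],[0,0,-0.12]],[[0,0,0],[0,0,-0.12]]]}}

```text
t: 2.1
tool_pos: [0.4678, 0.2291, 0.4039]
orientation: [-2.84, -1.343, 0.002]
force: [-0.7, -0.6, 0.1]
opening: 0.0417
gripper_force: 0.0
```

Request:
{"method": "apply_moves", "body": {"series": [[[0,0,0],[0,0,-0.12]],[[0,0,0],[0,0,-0.12]],[[0,0,0],[0,0,-0.12]],[[0,0,0],[0,0,-0.12]],[[0,0,0],[0,0,0]],[[0,0,0],[0,0,0]]]}}

```text
t: 2.6
tool_pos: [0.4679, 0.2286, 0.4044]
orientation: [-2.45, -1.967, 0.001]
force: [0.2, 0.8, -1.1]
opening: 0.0422
gripper_force: 0.0
```

```bash
cat >> h.py <<'E'
def to(p,psi=None):
    s=robot.read_state(); M=R.from_rotvec(s['orientation']).as_matrix(); t=np.array(s['tool_pos'])
    print('t',round(s['t'],2),'tcp',t.round(4),'yaw',round(np.arctan2(M[1,0],M[0,0]),3),'tiltz',M[:,2].round(3),'F',np.round(s['force'],1),'open',round(s['opening'],4),'q6',round(s['q'][5],2))
    if p is not None: print('tool delta mm',(M.T@(np.array(p)-t)*1000).round(1))
    if psi is not None: print('turn z',-(psi-np.arctan2(M[1,0],M[0,0])))
E
python3 - <<'E'
from h import *
to([.4662,.2285,.297],1.362)
im,d,c=cam('wrist'); cv2.imwrite('pics/w1.png',im); W=cloud(c,d)
H,S,V=cv2.split(cv2.cvtColor(im,cv2.COLOR_BGR2HSV)); m=((H<6)|(H>174))&(S>150)&(V>80)&(W[...,2]>.1)
P=W[m]; print(m.sum(),P.mean(0),P.min(0),P.max(0))
r=cv2.minAreaRect(np.argwhere(m)[:,::-1].astype(np.float32)); e=np.array([plane(c,*q,.131) for q in cv2.boxPoints(r)]); print(e.round(4).tolist(),e.mean(0))
E
```

```text
t 2.6 tcp [0.4679 0.2286 0.4044] yaw 1.353 tiltz [-0.001 -0.    -1.   ] F [ 0.2  0.8 -1.1] open 0.0422 q6 0.57
tool delta mm [ -0.4  -1.6 107.4]
turn z -0.008996438688952502
2038 [0.46971297 0.2331946  0.13524828] [0.44941054 0.16368474 0.12916226] [0.48812022 0.30817908 0.38456875]
[[0.4772, 0.2918, 0.131], [0.4881, 0.2894, 0.131], [0.4606, 0.1607, 0.131], [0.448, 0.1634, 0.131]] [0.46847101 0.2263219  0.131     ]
```

Request:
{"method": "apply_moves", "body": {"series": [[[0,0,25],[0,0,0]],[[0,0,25],[0,0,0]],[[0,0,25],[0,0,0]],[[0,0,17],[0,0,0]],[[0,0,14],[0,0,0]],[[0,0,0],[0,0,0]],[[0,0,0],[0,0,0]]]}}

```text
t: 3.23
tool_pos: [0.4677, 0.2285, 0.2981]
orientation: [-2.448, -1.968, 0.003]
force: [-0.1, 0.1, 0.2]
opening: 0.0417
gripper_force: 0.0
```

Request:
{"method": "apply_moves", "body": {"series": [[[0,0,0],[0,0,0]],[[0,0,0],[0,0,0]],[[0,0,0],[0,0,0]],[[0,0,0],[0,0,0]],[[0,0,0],[0,0,0]],[[0,0,0],[0,0,0]]], "claw": 0, "newtons": 15}}

```text
t: 3.73
tool_pos: [0.4679, 0.2288, 0.2994]
orientation: [-2.446, -1.971, -0.0]
force: [-3.5, 0.9, 5.3]
opening: 0.0134
gripper_force: 15.0
```

Run:
```python
from h import *
to(None)
r=215
th=np.array([0,.1,.2,.3,.4,.5,.6,.7,.8,.9,1.0,1.1,1.2,1.3])
print(np.c_[th[1:],np.diff(-r*np.cos(th)),-np.diff(r*np.sin(th))].round(1).tolist())
```

```text
t 3.73 tcp [0.4679 0.2288 0.2994] yaw 1.357 tiltz [-0.     0.001 -1.   ] F [-3.5  0.9  5.3] open 0.0134 q6 0.57
[[0.1, 1.1, -21.5], [0.2, 3.2, -21.2], [0.3, 5.3, -20.8], [0.4, 7.4, -20.2], [0.5, 9.3, -19.4], [0.6, 11.2, -18.3], [0.7, 13.0, -17.1], [0.8, 14.6, -15.7], [0.9, 16.1, -14.2], [1.0, 17.5, -12.5], [1.1, 18.6, -10.7], [1.2, 19.6, -8.8], [1.3, 20.4, -6.8]]
```

The 14 mm bar is gripped. I'll lift along the arc.

Request:
{"method": "apply_moves", "body": {"series": [[[0,0.3,-10.7],[0,0,0]],[[0,0.8,-10.8],[0,0,0]],[[0,3.2,-21.2],[0,0,0]],[[0,5.3,-20.8],[0,0,0]],[[0,7.4,-20.2],[0,0,0]],[[0,9.3,-19.4],[0,0,0]],[[0,0,0],[0,0,0]]]}}

```text
t: 4.32
tool_pos: [0.4941, 0.2227, 0.4071]
orientation: [2.446, 1.971, 0.002]
force: [-12.3, -1.8, 7.3]
opening: 0.0134
gripper_force: 15.0
```

Run:
```python
from h import *
to([.6765-.215*.978*np.cos(.5),.184+.215*.207*np.cos(.5),.128+.167+.215*np.sin(.5)])
```

```text
t 4.32 tcp [0.4941 0.2227 0.4071] yaw 1.357 tiltz [ 0.001  0.    -1.   ] F [-12.3  -1.8   7.3] open 0.0134 q6 0.54
tool delta mm [-0.1 -2.2  9. ]
```

Request:
{"method": "apply_moves", "body": {"series": [[[0,8,-18.3],[0,0,0]],[[0,13,-17.1],[0,0,0]],[[0,14.6,-15.7],[0,0,0]],[[0,0,0],[0,0,0]]]}}

```text
t: 4.65
tool_pos: [0.53, 0.2143, 0.4576]
orientation: [2.445, 1.968, 0.005]
force: [-7.7, -3.2, 7.8]
opening: 0.0134
gripper_force: 15.0
```

Run:
```python
from h import *
to([.6765-.215*.978*np.cos(.8),.184+.215*.207*np.cos(.8),.128+.167+.215*np.sin(.8)])
im,d,c=cam('side'); W=cloud(c,d)
H,S,V=cv2.split(cv2.cvtColor(im,cv2.COLOR_BGR2HSV)); m=((H<6)|(H>174))&(S>150)&(V>80)&(W[...,2]>.1)&(abs(W[...,0]-.5)<.2)&(abs(W[...,1]-.2)<.12)
P=W[m]; print(m.sum(),np.median(P,0))
cv2.imwrite('pics/s2.png',cv2.resize(im[130:330,170:400],None,fx=3,fy=3))
```

```text
t 4.65 tcp [0.53   0.2143 0.4576] yaw 1.355 tiltz [ 0.004 -0.001 -1.   ] F [-7.7 -3.2  7.8] open 0.0134 q6 0.51
tool delta mm [ 0.7 -0.1  8.3]
187 [0.53672746 0.24657338 0.28712877]
```

View pics/s2.png

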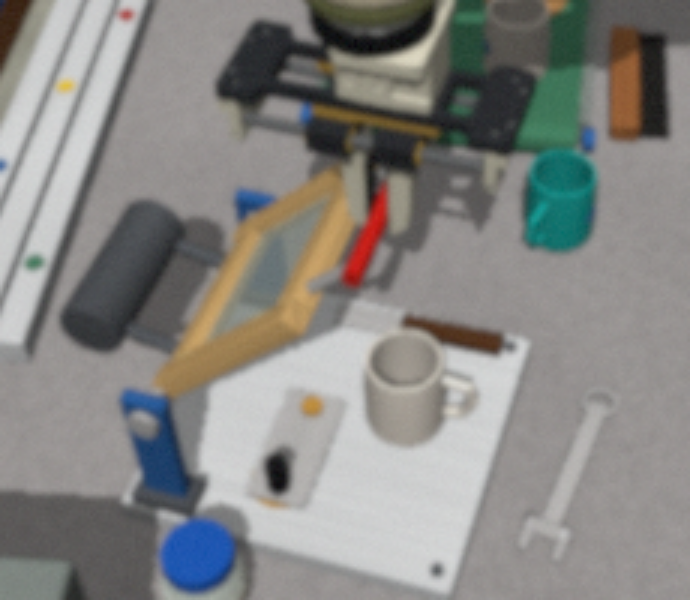

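The side view shows the bar held between the fingers and the frame about 0.8 rad up, with the mug free below and its handle towards the bar side (-x). I'll go on past the balance.

Request:
{"method": "apply_moves", "body": {"series": [[[0,15,-14.2],[0,0,0]],[[0,17.5,-12.5],[0,0,0]],[[0,18.6,-10.7],[0,0,0]],[[0,19.6,-8.8],[0,0,0]],[[0,20.4,-6.8],[0,0,0]],[[0,0,0],[0,0,0]],[[0,0,0],[0,0,0]]]}}

```text
t: 5.28
tool_pos: [0.6185, 0.1949, 0.5082]
orientation: [2.446, 1.967, 0.003]
force: [-0.6, -3.7, 5.8]
opening: 0.0135
gripper_force: 15.0
```

Run:
```python
from h import *
to([.6765-.215*.978*np.cos(1.3),.184+.215*.207*np.cos(1.3),.128+.167+.215*np.sin(1.3)])
im,d,c=cam('side'); W=cloud(c,d)
H,S,V=cv2.split(cv2.cvtColor(im,cv2.COLOR_BGR2HSV)); m=((H<6)|(H>174))&(S>150)&(V>80)&(W[...,2]>.1)&(abs(W[...,0]-.6)<.2)&(abs(W[...,1]-.2)<.12)
P=W[m]; print(m.sum(),np.median(P,0))
im,d,c=cam('top'); W=cloud(c,d)
H,S,V=cv2.split(cv2.cvtColor(im,cv2.COLOR_BGR2HSV)); vv,uu=np.mgrid[:400,:640]
m=(abs(W[...,0]-.52)<.12)&(abs(W[...,1]-.2)<.13)&(W[...,2]>.085)&(W[...,2]<.11)
print(m.sum()); Q=W[m]; print(Q.mean(0),Q.min(0),Q.max(0))
cv2.imwrite('pics/t2.png',cv2.resize(im[120:260,195:355],None,fx=4,fy=4))
```

```text
t 5.28 tcp [0.6185 0.1949 0.5082] yaw 1.355 tiltz [ 0.003 -0.001 -1.   ] F [-0.6 -3.7  5.8] open 0.0135 q6 0.44
tool delta mm [1.3 1.5 6. ]
174 [0.62473264 0.23122695 0.3399622 ]
13
[0.6240287  0.08881857 0.09601722] [0.48607479 0.0733764  0.08664655] [0.63900093 0.20278614 0.10875223]
```

View pics/t2.png

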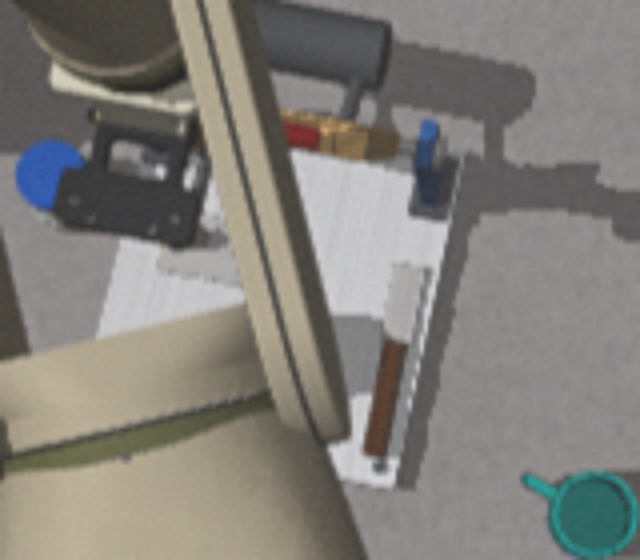

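The arm hides the mug from the top; the frame stands at about 1.3 rad, past its balance. I'll release it and lift clear.

Request:
{"method": "apply_moves", "body": {"series": [[[0,0,0],[0,0,0]],[[0,0,0],[0,0,0]],[[0,0,-10],[0,0,0]],[[0,-2,-25],[0,0,0]],[[0,-10,-25],[0,0,0]],[[0,-25,-15],[0,0,0]],[[0,-35,0],[0,0,0]],[[0,-35,0],[0,0,0]],[[0,-35,0],[0,0,0]],[[0,0,0],[0,0,0]],[[0,0,0],[0,0,0]]], "claw": 0.6}}

```text
t: 6.3
tool_pos: [0.477, 0.2268, 0.5824]
orientation: [2.444, 1.974, 0.003]
force: [-0.2, 0.2, 0.5]
opening: 0.0558
gripper_force: 0.0
```

Run:
```python
from h import *
to(None)
im,d,c=cam('side'); W=cloud(c,d); np.savez('s3.npz',im=im,d=d)
H,S,V=cv2.split(cv2.cvtColor(im,cv2.COLOR_BGR2HSV)); m=((H<6)|(H>174))&(S>150)&(V>80)&(W[...,2]>.1)&(abs(W[...,0]-.68)<.2)&(abs(W[...,1]-.2)<.12)
P=W[m]; print(m.sum(),np.median(P,0) if m.any() else '')
# mug in wrist and side
for n in('side','wrist'):
    if n=='wrist': im,d,c=cam('wrist'); W=cloud(c,d)
    m=(abs(W[...,0]-.52)<.1)&(abs(W[...,1]-.2)<.08)&(W[...,2]>.088)&(W[...,2]<.104)
    Q=W[m]; print(n,m.sum())
    if m.sum()>20:
        print(Q.mean(0),Q.min(0),Q.max(0)); print(cv2.minEnclosingCircle((Q[:,:2]*1000).astype(np.float32)))
cv2.imwrite('pics/w3.png',im)
```

```text
t 6.3 tcp [0.477  0.2268 0.5824] yaw 1.359 tiltz [ 0.002  0.001 -1.   ] F [-0.2  0.2  0.5] open 0.0558 q6 0.56
243 [0.76242271 0.17163163 0.32885083]
side 219
[0.5208267  0.20078021 0.09498058] [0.48910445 0.16684378 0.08811911] [0.55073312 0.2313591  0.10087315]
((519.9973754882812, 198.79763793945312), 33.44855880737305)
wrist 409
[0.52337812 0.20042702 0.09649454] [0.49226893 0.16822825 0.08819388] [0.554179   0.22975256 0.10036601]
((523.4114379882812, 198.72235107421875), 31.445877075195312)
```

View pics/w3.png

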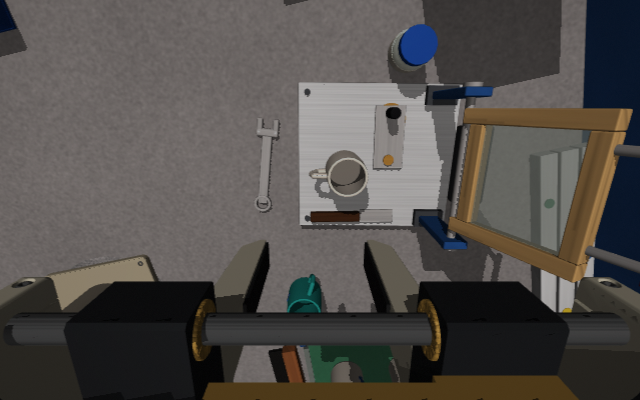

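The wrist view shows the frame open (bar at about 1.98 rad) and the mug rim at pixel (347,177), i.e. (0.5225, 0.199). The handle points along the press's -x at (312,175), and the scraper handle is at (335,216). I'll turn so that the fingers close along the press's y.

Request:
{"method": "apply_moves", "body": {"series": [[[0,0,20],[0,0,0.121]],[[0,0,20],[0,0,0.121]],[[0,0,20],[0,0,0.121]],[[0,0,20],[0,0,0.121]],[[0,0,20],[0,0,0.121]],[[0,0,20],[0,0,0.121]],[[0,0,20],[0,0,0.121]],[[0,0,20],[0,0,0.121]],[[0,0,20],[0,0,0.121]],[[0,0,20],[0,0,0.121]],[[0,0,20],[0,0,0.121]],[[0,0,20],[0,0,0.121]]], "claw": 0.95}}

```text
t: 7.4
tool_pos: [0.4798, 0.2259, 0.3397]
orientation: [3.137, -0.161, -0.001]
force: [-0.3, -0.6, 0.4]
opening: 0.0887
gripper_force: 0.0
```

Request:
{"method": "apply_moves", "body": {"series": [[[0,0,15],[0,0,0.115]],[[25,8.7,0],[0,0,0]],[[25,8.7,0],[0,0,0]],[[0,0,0],[0,0,0]],[[0,0,0],[0,0,0]]]}}

```text
t: 7.82
tool_pos: [0.5256, 0.1977, 0.3253]
orientation: [3.123, -0.334, -0.002]
force: [0.1, -0.1, -0.5]
opening: 0.0882
gripper_force: 0.0
```

Run:
```python
from h import *
to([.5225,.1992,.237],-.21)
im,d,c=cam('wrist'); W=cloud(c,d)
m=(abs(W[...,0]-.52)<.06)&(abs(W[...,1]-.2)<.06)&(W[...,2]>.090)&(W[...,2]<.104)
Q=W[m]; print(m.sum(),Q.mean(0),Q.min(0),Q.max(0)); print(cv2.minEnclosingCircle((Q[:,:2]*1000).astype(np.float32)))
o=np.array([.5225,.199]); r=np.linalg.norm(W[...,:2]-o,axis=-1); h=(r>.042)&(r<.066)&(W[...,2]>.04)&(W[...,2]<.092); Q=W[h]; print(h.sum(),np.median(Q,0), np.degrees(np.arctan2(*(Q[:,:2].mean(0)-o)[::-1])))
sc=(W[...,2]>.022)&(W[...,2]<.06)&(r>.045)&(r<.1)&(W[...,1]<.16);Q=W[sc]; print('scraper z',sc.sum(),np.percentile(Q[:,2],[50,95]) if sc.any() else '')
```

```text
t 7.82 tcp [0.5256 0.1977 0.3253] yaw -0.213 tiltz [-0.001 -0.    -1.   ] F [ 0.1 -0.1 -0.5] open 0.0882 q6 2.05
tool delta mm [-3.3 -0.8 88.3]
turn z -0.0028821553453667326
1826 [0.52404381 0.1976762  0.09670417] [0.49195204 0.16672054 0.0900095 ] [0.55434521 0.22853312 0.10018716]
((523.23388671875, 197.96636962890625), 31.313438415527344)
123 [0.47501586 0.2066553  0.0827654 ] 170.70456309682933
scraper z 2027 [0.03336024 0.03504616]
```

Request:
{"method": "apply_moves", "body": {"series": [[[-2.4,0,0],[0,0,0]],[[0,0,20],[0,0,0]],[[0,0,20],[0,0,0]],[[0,0,20],[0,0,0]],[[0,0,17],[0,0,0]],[[0,0,11],[0,0,0]],[[0,0,0],[0,0,0]],[[0,0,0],[0,0,0]]]}}

```text
t: 8.53
tool_pos: [0.5213, 0.1996, 0.2378]
orientation: [3.124, -0.329, -0.002]
force: [0.2, 0.6, 1.2]
opening: 0.0883
gripper_force: 0.0
```

Request:
{"method": "apply_moves", "body": {"series": [[[0,0,0],[0,0,0]],[[0,0,0],[0,0,0]],[[0,0,0],[0,0,0]],[[0,0,0],[0,0,0]],[[0,0,0],[0,0,0]],[[0,0,0],[0,0,0]]], "claw": 0, "newtons": 22}}

```text
t: 9.03
tool_pos: [0.522, 0.1993, 0.2388]
orientation: [-3.124, 0.33, -0.002]
force: [-1.5, -0.2, 4.0]
opening: 0.0627
gripper_force: 22.0
```

Request:
{"method": "apply_moves", "body": {"series": [[[0,0,-6],[0,0,0]],[[0,0,-12],[0,0,0]],[[0,0,-20],[0,0,0]],[[0,0,-30],[0,0,0]],[[0,0,-30],[0,0,0]],[[0,0,-30],[0,0,0]],[[0,0,-30],[0,0,0]],[[0,0,0],[0,0,0]],[[0,0,0],[0,0,0]]]}}

```text
t: 9.78
tool_pos: [0.5222, 0.1995, 0.399]
orientation: [-3.122, 0.329, -0.007]
force: [-0.4, -0.6, -3.4]
opening: 0.062
gripper_force: 21.9
```

Run:
```python
from h import *
to([.435,-.352,.39],.78)
im,d,c=cam('top'); W=cloud(c,d); H,S,V=cv2.split(cv2.cvtColor(im,cv2.COLOR_BGR2HSV))
m=np.zeros((400,640),bool); m[210:255,425:475]=1; m&=(H>5)&(H<22)&(S>80)&(V>90)
cs,_=cv2.findContours(m.astype(np.uint8),0,1); cc=max(cs,key=cv2.contourArea); q,r=cv2.minEnclosingCircle(cc); print(m.sum(),q,r,plane(c,*q,.043),plane(c,*cv2.fitEllipse(cc)[0],.043))
im,d,c=cam('wrist');cv2.imwrite('pics/w4.png',im)
for x,y in((.47,-.235),(.41,-.235),(.48,-.345)): pass
m=(W[...,2]>.108)&(W[...,2]<.126)&(W[...,0]>.35)&(W[...,0]<.62)&(W[...,1]<-.18)&(W[...,1]>-.45)
n,l,st,ce=cv2.connectedComponentsWithStats(m.astype(np.uint8))
for i in range(1,n):
    if st[i,4]>20:
        Q=W[l==i]; print(st[i,4],Q.mean(0).round(3),np.array(cv2.minEnclosingCircle((Q[:,:2]*1000).astype(np.float32))[0]).round())
```

```text
t 9.78 tcp [0.5222 0.1995 0.399 ] yaw -0.21 tiltz [ 0.005  0.001 -1.   ] F [-0.4 -0.6 -3.4] open 0.062 q6 2.05
tool delta mm [ 29.8 557.6   7.7]
turn z -0.99018381149539
733 (447.9773864746094, 232.8819122314453) 15.725902557373047 [ 0.43579305 -0.3513721   0.043     ] [ 0.43533017 -0.35136049  0.043     ]
127 [ 0.561 -0.229  0.116] [ 563. -231.]
143 [ 0.556 -0.353  0.116] [ 558. -355.]
129 [ 0.442 -0.222  0.116] [ 442. -223.]
```

The mug is lifted (about 3.4 N). I'll carry it over the belt, then turn it so that the handle points away from the other mugs.

Request:
{"method": "apply_moves", "body": {"series": [[[0.5,10,0],[0,0,0]],[[1,20,0],[0,0,0]],[[1.6,30,0],[0,0,0]],[[1.9,35,0],[0,0,0]],[[1.9,35,0],[0,0,0]],[[1.9,35,0],[0,0,0]],[[1.9,35,0],[0,0,0]],[[1.9,35,0],[0,0,0]],[[1.9,35,0],[0,0,0]],[[1.9,35,0],[0,0,0]],[[1.9,35,0],[0,0,0]],[[1.9,35,0],[0,0,0]]]}}

```text
t: 10.88
tool_pos: [0.4617, -0.1734, 0.3941]
orientation: [-3.123, 0.33, 0.005]
force: [1.1, 1.5, -2.3]
opening: 0.0621
gripper_force: 21.9
```

Request:
{"method": "apply_moves", "body": {"series": [[[1.9,35,0],[0,0,0]],[[1.9,35,0],[0,0,0]],[[1.9,35,0],[0,0,0]],[[1.6,30,0],[0,0,0]],[[1.4,25,0],[0,0,0]],[[0.8,15,0],[0,0,0]],[[0.4,7,0],[0,0,0]],[[0,0,0],[0,0,-0.06]],[[0,0,0],[0,0,-0.11]],[[0,0,0],[0,0,-0.11]],[[0,0,0],[0,0,-0.11]],[[0,0,0],[0,0,-0.11]]]}}

```text
t: 11.88
tool_pos: [0.435, -0.3505, 0.3951]
orientation: [-3.105, -0.463, 0.001]
force: [0.3, 0.6, -3.7]
opening: 0.0622
gripper_force: 21.9
```

Request:
{"method": "apply_moves", "body": {"series": [[[0,0,0],[0,0,-0.11]],[[0,0,0],[0,0,-0.11]],[[0,0,0],[0,0,-0.11]],[[0,0,0],[0,0,-0.11]],[[0,0,0],[0,0,-0.05]],[[0,0,0],[0,0,0]],[[0,0,0],[0,0,0]],[[0,0,0],[0,0,0]]]}}

```text
t: 12.55
tool_pos: [0.435, -0.3511, 0.3956]
orientation: [-2.906, -1.192, 0.0]
force: [0.4, 0.4, -3.0]
opening: 0.0625
gripper_force: 21.9
```

Run:
```python
from h import *
to([.4355,-.3515,.264],.78)
im,d,c=cam('wrist'); cv2.imwrite('pics/w5.png',im); W=cloud(c,d)
m=(np.linalg.norm(W[...,:2]-np.array([.4355,-.3515]),axis=-1)<.06)&(W[...,2]>.235)&(W[...,2]<.275)
Q=W[m]; print(m.sum()); 
if m.sum()>10: print(np.median(Q,0),Q.min(0),Q.max(0),cv2.minEnclosingCircle((Q[:,:2]*1000).astype(np.float32)))
im,d,c=cam('side'); cv2.imwrite('pics/s5.png',cv2.resize(im[60:200,240:420],None,fx=4,fy=4))
```

```text
t 12.55 tcp [ 0.435  -0.3511  0.3956] yaw 0.778 tiltz [-0.     0.001 -1.   ] F [ 0.4  0.4 -3. ] open 0.0625 q6 0.02
tool delta mm [  0.    0.7 131.6]
turn z -0.001610924620899512
9355
[ 0.45055955 -0.33749758  0.25403492] [ 0.3960768  -0.39270037  0.23501009] [ 0.47605134 -0.31139732  0.27499783] ((432.4127197265625, -355.5281982421875), 49.872764587402344)
```

View pics/w5.png

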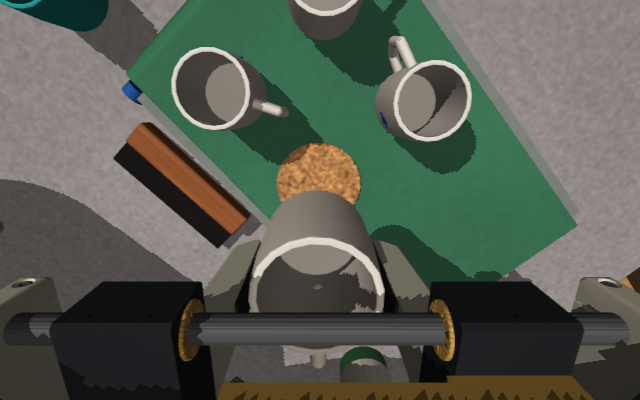

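The wrist view shows the mug held upright, its far rim edge at (316,239), handle towards the free side, and the cork disc clear at (319,180). I'll check the mug's offset along the pads, then lower.

Run:
```python
from h import *
c=robot.calibration('wrist'); s=robot.read_state(); M=R.from_rotvec(s['orientation']).as_matrix()
for p in((316,239),(251,285),(382,285)):
    q=plane(c,*p,.2565); print(p,q.round(4),(M.T@(q-s['tool_pos'])*1000).round(1))
q=plane(c,319,183,.043); print(q,(M.T@(q-s['tool_pos'])*1000).round(1))
```

```text
(316, 239) [ 0.4574 -0.3308  0.2565] [ 30.4   1.2 139.3]
(251, 285) [ 0.4218 -0.3259  0.2565] [  8.5 -27.3 139.3]
(382, 285) [ 0.4622 -0.3667  0.2565] [  8.6  30.1 139.2]
[ 0.44078553 -0.3514646   0.043     ] [  4.    4.3 352.8]
```

Request:
{"method": "apply_moves", "body": {"series": [[[0.5,0,12],[0,0,0]],[[0,0,20],[0,0,0]],[[0,0,20],[0,0,0]],[[0,0,20],[0,0,0]],[[0,0,20],[0,0,0]],[[0,0,15],[0,0,0]],[[0,0,10],[0,0,0]],[[0,0,6],[0,0,0]],[[0,0,4],[0,0,0]],[[0,0,2],[0,0,0]],[[0,0,0],[0,0,0]],[[0,0,0],[0,0,0]]]}}

```text
t: 13.65
tool_pos: [0.4356, -0.3516, 0.2678]
orientation: [2.905, 1.193, 0.001]
force: [0.4, -0.2, -3.1]
opening: 0.0625
gripper_force: 21.9
```

Request:
{"method": "apply_moves", "body": {"series": [[[0,0,1],[0,0,0]],[[0,0,1],[0,0,0]],[[0,0,1],[0,0,0]],[[0,0,0],[0,0,0]],[[0,0,0],[0,0,0]]]}}

```text
t: 14.07
tool_pos: [0.4352, -0.3513, 0.2639]
orientation: [-2.906, -1.194, 0.0]
force: [0.2, -0.2, -2.9]
opening: 0.0623
gripper_force: 21.9
```

Request:
{"method": "apply_moves", "body": {"series": [[[0,0,1],[0,0,0]],[[0,0,0.7],[0,0,0]],[[0,0,0],[0,0,0]],[[0,0,0],[0,0,0]]]}}

```text
t: 14.4
tool_pos: [0.4352, -0.3513, 0.2621]
orientation: [-2.906, -1.194, 0.0]
force: [-0.8, -0.1, -2.2]
opening: 0.0623
gripper_force: 21.9
```

Request:
{"method": "apply_moves", "body": {"series": [[[0,0,0.5],[0,0,0]],[[0,0,0.5],[0,0,0]],[[0,0,0],[0,0,0]],[[0,0,0],[0,0,0]]]}}

```text
t: 14.73
tool_pos: [0.4353, -0.3514, 0.2617]
orientation: [2.906, 1.194, 0.0]
force: [-2.2, 2.3, 4.2]
opening: 0.0623
gripper_force: 22.0
```

The foot is on the cork. I'll open and rise.

Request:
{"method": "apply_moves", "body": {"series": [[[0,0,0],[0,0,0]],[[0,0,0],[0,0,0]],[[0,0,0],[0,0,0]],[[0,0,0],[0,0,0]],[[0,0,0],[0,0,0]],[[0,0,0],[0,0,0]]], "claw": 0.93}}

```text
t: 15.23
tool_pos: [0.4353, -0.3513, 0.2612]
orientation: [-2.906, -1.194, -0.0]
force: [-0.1, -0.5, -0.2]
opening: 0.0862
gripper_force: 0.0
```

Request:
{"method": "apply_moves", "body": {"series": [[[0,0,-8],[0,0,0]],[[0,0,-15],[0,0,0]],[[0,0,-25],[0,0,0]],[[0,0,-30],[0,0,0]],[[0,0,-35],[0,0,0]],[[0,0,-35],[0,0,0]],[[0,0,0],[0,0,0]]]}}

```text
t: 15.82
tool_pos: [0.4364, -0.3523, 0.4189]
orientation: [2.895, 1.19, 0.008]
force: [0.5, -1.0, 0.5]
opening: 0.0862
gripper_force: 0.0
```

Run:
```python
from h import *
to(None)
im,d,c=cam('wrist'); W=cloud(c,d)
m=(np.linalg.norm(W[...,:2]-np.array([.4355,-.3515]),axis=-1)<.05)&(W[...,2]>.113)&(W[...,2]<.13)
Q=W[m]; print(m.sum(),Q.mean(0),cv2.minEnclosingCircle((Q[:,:2]*1000).astype(np.float32)))
A=np.c_[Q[:,:2],np.ones(len(Q))]; print(np.linalg.lstsq(A,Q[:,2],rcond=None)[0])
im,d,c=cam('side'); W=cloud(c,d); H,S,V=cv2.split(cv2.cvtColor(im,cv2.COLOR_BGR2HSV))
m=(V<60)&(abs(W[...,0]-.61)<.04)&(abs(W[...,1]-.275)<.04)&(W[...,2]>.03)&(W[...,2]<.07); Q=W[m]; print('knob side',m.sum(),np.median(Q,0),Q.min(0),Q.max(0))
im,d,c=cam('top'); W=cloud(c,d); H,S,V=cv2.split(cv2.cvtColor(im,cv2.COLOR_BGR2HSV))
m=(V<60)&(abs(W[...,0]-.61)<.045)&(abs(W[...,1]-.275)<.045)&(W[...,2]>.045)&(W[...,2]<.075); Q=W[m]; print('knob top',m.sum(),Q.mean(0),Q.min(0),Q.max(0))
v,u=np.nonzero(m); print(plane(c,u.mean(),v.mean(),.0615))
cv2.imwrite('pics/t6.png',cv2.resize(im[120:270,180:500],None,fx=2.5,fy=2.5))
```

```text
t 15.82 tcp [ 0.4364 -0.3523  0.4189] yaw 0.78 tiltz [ 0.009 -0.009 -1.   ] F [ 0.5 -1.   0.5] open 0.0862 q6 0.02
1015 [ 0.43768796 -0.35097812  0.11998428] ((437.0906677246094, -351.89794921875), 31.261409759521484)
[ 0.00081712 -0.00160431  0.11906356]
knob side 64 [0.61238034 0.28085345 0.05531144] [0.60607739 0.26881568 0.03174844] [0.61974077 0.28459515 0.06416189]
knob top 24 [0.61051869 0.27189803 0.05936487] [0.6036639  0.26526996 0.04959092] [0.61766966 0.27936469 0.06303959]
[0.61004671 0.27144847 0.0615    ]
```

View pics/t6.png

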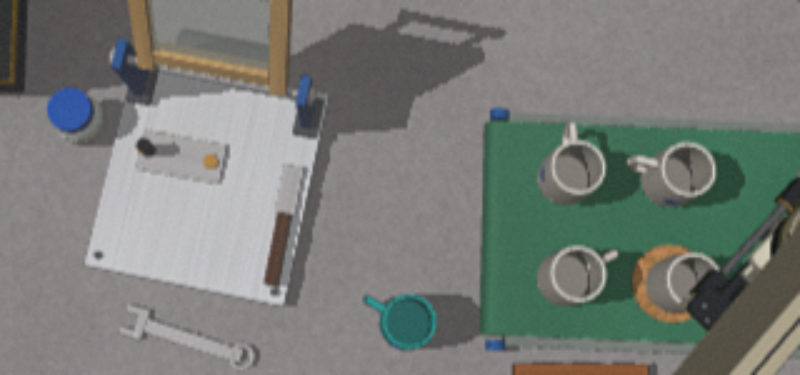

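The top view shows the mug on the disc (its rim centre measures 1-2 mm off), the frame open and the cover's knob at crop (147,148), about (0.612, 0.273). I'll head over to the knob.

Run:
```python
from h import *
c=robot.calibration('wrist');E=np.array(c['extrinsics']);o=-E[:3,:3].T@E[:3,3]; s=robot.read_state(); M=R.from_rotvec(s['orientation']).as_matrix(); print((M.T@(o-s['tool_pos'])*1000).round(1))
to([.612,.273,.36],-.21)
```

```text
[82.6  1.2 19.8]
t 15.97 tcp [ 0.4353 -0.3514  0.4101] yaw 0.78 tiltz [ 0.001 -0.001 -1.   ] F [-0.8  0.1 -0.6] open 0.0864 q6 0.02
tool delta mm [ 564.7 -319.8   49.6]
turn z 0.9897673875719821
```

Request:
{"method": "apply_moves", "body": {"series": [[[20,-11,0],[0,0,0]],[[33,-19,0],[0,0,0]],[[33,-19,0],[0,0,0]],[[33,-19,0],[0,0,0]],[[33,-19,0],[0,0,0]],[[33,-19,0],[0,0,0]],[[33,-19,0],[0,0,0]],[[33,-19,0],[0,0,0]],[[33,-19,0],[0,0,0]],[[33,-19,0],[0,0,0]],[[33,-19,0],[0,0,0]],[[33,-19,0],[0,0,0]]], "claw": 0.45}}

```text
t: 16.97
tool_pos: [0.5525, 0.0764, 0.4072]
orientation: [-2.905, -1.194, 0.005]
force: [0.8, -0.6, -0.3]
opening: 0.0417
gripper_force: 0.0
```

Request:
{"method": "apply_moves", "body": {"series": [[[33,-19,0],[0,0,0]],[[33,-19,0],[0,0,0]],[[33,-19,0],[0,0,0]],[[20,-11,0],[0,0,0]],[[0,0,0],[0,0,-0.12]],[[0,0,0],[0,0,-0.12]],[[0,0,0],[0,0,-0.12]],[[0,0,0],[0,0,-0.12]],[[0,0,0],[0,0,-0.12]],[[0,0,0],[0,0,-0.12]],[[0,0,0],[0,0,-0.12]],[[0,0,0],[0,0,-0.12]]]}}

```text
t: 17.97
tool_pos: [0.5893, 0.2063, 0.4069]
orientation: [-2.017, -2.405, 0.005]
force: [-0.0, -0.5, -0.5]
opening: 0.0419
gripper_force: 0.0
```

Request:
{"method": "apply_moves", "body": {"series": [[[0,0,0],[0,0,-0.12]],[[0,0,0],[0,0,-0.12]],[[0,0,0],[0,0,-0.12]],[[0,0,0],[0,0,-0.12]],[[0,0,0],[0,0,-0.12]],[[0,0,0],[0,0,-0.12]],[[0,0,0],[0,0,-0.12]],[[0,0,0],[0,0,-0.12]],[[0,0,0],[0,0,-0.12]],[[0,0,0],[0,0,-0.11]],[[0,0,0],[0,0,0]],[[0,0,0],[0,0,0]]]}}

```text
t: 18.97
tool_pos: [0.5894, 0.2063, 0.4075]
orientation: [-0.337, -3.121, 0.002]
force: [0.0, 0.2, -0.4]
opening: 0.0418
gripper_force: 0.0
```

Run:
```python
from h import *
to([.612,.273,.219],2.93)
im,d,c=cam('wrist'); W=cloud(c,d); V=im.max(-1)
m=(V<60)&(np.linalg.norm(W[...,:2]-np.array([.612,.273]),axis=-1)<.04)&(W[...,2]>.045)&(W[...,2]<.08); Q=W[m]; print('knob',m.sum())
if m.any():
    t=m&(W[...,2]>.056); print(W[t].mean(0),W[t].min(0),W[t].max(0)); v,u=np.nonzero(t); print(u.mean(),v.mean(),plane(c,(u.min()+u.max())/2,(v.min()+v.max())/2,.0615))
```

```text
t 18.97 tcp [0.5894 0.2063 0.4075] yaw 2.926 tiltz [-0.003 -0.001 -1.   ] F [ 0.   0.2 -0.4] open 0.0418 q6 -1.1
tool delta mm [ -8.3  70.2 188.4]
turn z -0.003760906184056889
knob 241
[0.61487967 0.27378946 0.06123904] [0.60735127 0.26588545 0.05603566] [0.62369751 0.28217554 0.06351755]
381.8484848484849 196.57070707070707 [0.61462528 0.2733969  0.0615    ]
```

Request:
{"method": "apply_moves", "body": {"series": [[[-5,35.5,0],[0,0,0]],[[-6,35.5,0],[0,0,0]],[[0,0,30],[0,0,0]],[[0,0,30],[0,0,0]],[[0,0,30],[0,0,0]],[[0,0,30],[0,0,0]],[[0,0,20],[0,0,0]],[[0,0,0],[0,0,0]],[[0,0,0],[0,0,0]]]}}

```text
t: 19.77
tool_pos: [0.6147, 0.2733, 0.2675]
orientation: [-0.335, -3.12, 0.003]
force: [0.5, 0.0, 1.1]
opening: 0.0419
gripper_force: 0.0
```

Run:
```python
from h import *
to([.6147,.2735,.219],2.93)
```

```text
t 19.77 tcp [0.6147 0.2733 0.2675] yaw 2.928 tiltz [-0.004 -0.001 -1.   ] F [0.5 0.  1.1] open 0.0419 q6 -1.01
tool delta mm [-0.2  0.3 48.5]
turn z -0.0023465231505483963
```

Request:
{"method": "apply_moves", "body": {"series": [[[0,0,18],[0,0,0]],[[0,0,15],[0,0,0]],[[0,0,10],[0,0,0]],[[0,0,5],[0,0,0]],[[0,0,0],[0,0,0]],[[0,0,0],[0,0,0]]]}}

```text
t: 20.27
tool_pos: [0.6154, 0.2735, 0.2214]
orientation: [-0.332, -3.124, 0.0]
force: [0.0, -0.4, 0.3]
opening: 0.042
gripper_force: 0.0
```

Request:
{"method": "apply_moves", "body": {"series": [[[0,0,0],[0,0,0]],[[0,0,0],[0,0,0]],[[0,0,0],[0,0,0]],[[0,0,0],[0,0,0]],[[0,0,0],[0,0,0]]], "claw": 0, "newtons": 12}}

```text
t: 20.68
tool_pos: [0.6156, 0.2741, 0.2219]
orientation: [0.332, 3.123, 0.003]
force: [0.8, 4.6, 1.5]
opening: 0.0179
gripper_force: 12.0
```

```bash
python3 -c "
import numpy as np
t=np.linspace(0,1.62,19);print(np.c_[t[1:],78*np.diff(np.sin(t)),78*np.diff(np.cos(t))].round(1).tolist())"
```

```text
[[0.1, 7.0, -0.3], [0.2, 7.0, -0.9], [0.3, 6.8, -1.6], [0.4, 6.7, -2.2], [0.5, 6.4, -2.8], [0.5, 6.2, -3.3], [0.6, 5.9, -3.9], [0.7, 5.5, -4.4], [0.8, 5.1, -4.9], [0.9, 4.6, -5.3], [1.0, 4.1, -5.7], [1.1, 3.6, -6.0], [1.2, 3.0, -6.3], [1.3, 2.4, -6.6], [1.4, 1.8, -6.8], [1.4, 1.2, -6.9], [1.5, 0.6, -7.0], [1.6, -0.0, -7.0]]
```

The knob is gripped at 17.9 mm. I'll swing it along the arc.

Request:
{"method": "apply_moves", "body": {"series": [[[7,-0.3,0],[0,0,0]],[[7,-0.9,0],[0,0,0]],[[6.8,-1.6,0],[0,0,0]],[[6.7,-2.2,0],[0,0,0]],[[6.4,-2.8,0],[0,0,0]],[[6.2,-3.3,0],[0,0,0]],[[5.9,-3.9,0],[0,0,0]],[[5.5,-4.4,0],[0,0,0]],[[5.1,-4.9,0],[0,0,0]],[[0,0,0],[0,0,0]]]}}

```text
t: 21.52
tool_pos: [0.5527, 0.2642, 0.2219]
orientation: [-0.329, -3.121, -0.007]
force: [-9.8, 15.2, 3.1]
opening: 0.0174
gripper_force: 12.0
```

Request:
{"method": "apply_moves", "body": {"series": [[[4.6,-5.3,0],[0,0,0]],[[4.1,-5.7,0],[0,0,0]],[[3.6,-6,0],[0,0,0]],[[3,-6.3,0],[0,0,0]],[[2.4,-6.6,0],[0,0,0]],[[1.8,-6.8,0],[0,0,0]],[[1.2,-6.9,0],[0,0,0]],[[0.6,-7,0],[0,0,0]],[[0,-7,0],[0,0,0]],[[0,0,0],[0,0,0]],[[0,0,0],[0,0,0]]]}}

```text
t: 22.43
tool_pos: [0.5221, 0.2092, 0.2217]
orientation: [0.333, 3.124, 0.0]
force: [-3.0, 1.9, 7.1]
opening: 0.0175
gripper_force: 12.0
```

Run:
```python
from h import *
to([.5187,.2071,.221])
```

```text
t 22.43 tcp [0.5221 0.2092 0.2217] yaw 2.929 tiltz [ 0.  0. -1.] F [-3.   1.9  7.1] open 0.0175 q6 -1.07
tool delta mm [ 2.9 -2.8  0.7]
```

Request:
{"method": "apply_moves", "body": {"series": [[[0,0,0],[0,0,0]],[[0,0,0],[0,0,0]],[[0,0,0],[0,0,0]],[[0,0,0],[0,0,0]],[[0,0,-10],[0,0,0]],[[0,0,-30],[0,0,0]],[[0,0,-40],[0,0,0]],[[0,0,-40],[0,0,0]],[[0,0,-40],[0,0,0]],[[0,0,-20],[0,0,0]],[[0,0,0],[0,0,0]],[[0,0,0],[0,0,0]]], "claw": 0.45}}

```text
t: 23.43
tool_pos: [0.5224, 0.2099, 0.4037]
orientation: [0.332, 3.12, 0.002]
force: [-1.5, -0.8, -1.0]
opening: 0.0418
gripper_force: 0.0
```

Run:
```python
from h import *
to(None)
im,d,c=cam('wrist'); W=cloud(c,d); V=im.max(-1)
m=(V<60)&(np.linalg.norm(W[...,:2]-np.array([.5221,.2092]),axis=-1)<.04)&(W[...,2]>.056)&(W[...,2]<.08)
k=W[m].mean(0); print('knob',m.sum(),k); p=np.array([.5966,.1972]); a=k[:2]-p; print('cover',np.arctan2(-a@[.978,-.207],a@[.207,.978]),np.linalg.norm(a))
im,d,c=cam('side'); W=cloud(c,d); cv2.imwrite('pics/s7.png',cv2.resize(im[60:330,170:430],None,fx=2.2,fy=2.2))
H,S,V=cv2.split(cv2.cvtColor(im,cv2.COLOR_BGR2HSV)); m=((H<6)|(H>174))&(S>150)&(V>80)&(W[...,2]>.1)&(abs(W[...,0]-.72)<.1)&(abs(W[...,1]-.2)<.12)
print('bar',m.sum(),np.median(W[m],0))
```

```text
t 23.43 tcp [0.5224 0.2099 0.4037] yaw 2.93 tiltz [ 0.004  0.001 -1.   ] F [-1.5 -0.8 -1. ] open 0.0418 q6 -1.07
knob 205 [0.52213236 0.20923034 0.0613255 ]
cover 1.6192070056039225 0.0754331394186076
bar 243 [0.76259174 0.17039179 0.3287331 ]
```

View pics/s7.png

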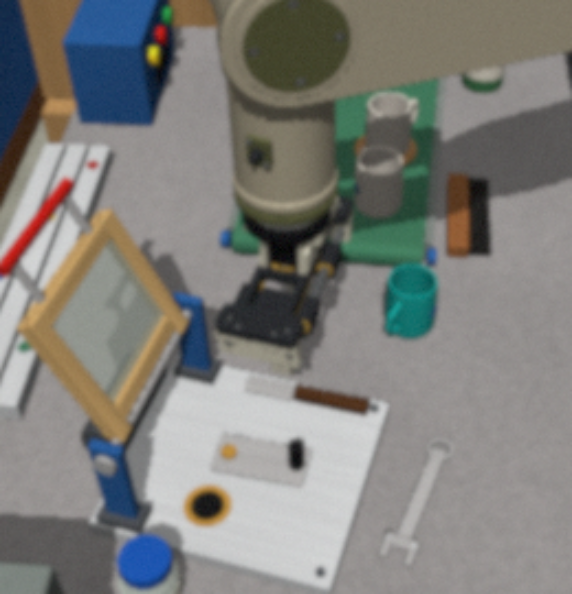

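The side view shows the port open at (208,505), the cover swung round to about 1.62 rad, the frame leaning back open, and the mug upright on the disc.

```bash
python3 -c "
from plant import robot
print(robot.close_job())"
```

```text
the job is handed in; nothing more can be done
None
```

I handed the job in at about 23.5 s, but no verdict came back: by my camera measurements the frame rests open (about 1.98 rad), the mug stands upright 1–2 mm off the disc's centre, the cover is at about 1.62 rad (stop 1.65) with the port clear, and the gripper touches nothing.

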